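Clear the mallet and hold up the carved rail

TASK

A carver's mallet has been left standing on the carved rail. Stand the mallet gently upright on the round cork pad, wholly on it, and let go of it; then lift the rail at least 10 cm straight up off its bench blocks and finish while holding it there, still and level above the blocks, so that its underside can be inspected. Keep the rail level all the way and do not disturb the other tools.

Things in the scene. Friction and masses are not known exactly. Their poses are not given: they have to be found in the camera images.
- rail_balance (a point): Carved light-wood rail, 46 mm wide (y), 26 mm thick (z, up), 240 mm of bar along x ending in a round 72 mm rosette at +x; 0.2 to 0.4 kg. Point: its balance point, half-way up; the plain end is 146 mm from it (-x), the rosette's centre 94 mm (+x). Sides straight and upright for 50 mm either way. Starts level, loose on the bench blocks, point 49 mm above the bench (z = 0).
- mallet_grip (a point): Round carver's mallet standing on its head on the rail near its balance point, handle up; 156 mm tall, 0.25 to 0.5 kg. Brown head 58 to 66 mm across, 62 mm high; brass collar; light handle 25 mm across from 68 to 136 mm above the foot, 30 mm bulb above that. Point: on the handle's axis, 110 mm above the foot; z up the handle.
- mallet_foot (a point): Centre of the mallet's flat round foot (58 mm in diameter), 110 mm below mallet_grip; z runs up the handle.
- pad_top (a point): Centre of the top face of the round cork pad, 130 mm in diameter, 5 mm thick, fixed on the bench, left or right of the blocks (its place is traded with the oilstone's).
- blocks: The fixed bench blocks: a base board 250 x 100 mm, 8 mm thick, with two cross battens whose rubber tops are 36 mm above the bench top; the battens are 24 mm wide, their middles 85 mm either side of the centre along its x (roughly the rail's length). Origin: centre of the base board's underside.
- oilstone: Fixed oilstone in a wooden holder, 170 (x) x 70 x 33 mm. Origin: centre of its underside.
- gouge_a: Bystander, to be left alone: wood-handled carving gouge, 240 mm long, 26 mm high, lying near the far long side of the blocks, blade along its +x. Origin: underside, about its middle.
- sanding_block: Bystander, to be left alone: cork sanding block 100 x 60 x 34 mm, lying near the robot side of the blocks. Origin: underside, about its middle.
- glue: Bystander, to be left alone: yellow glue bottle with red cap, 56 mm diameter, 150 mm high, standing at the back left. Origin: underside, about its middle.
- brush_pot: Bystander, to be left alone: empty blue ceramic pot, 80 mm diameter, 100 mm high, standing at the back right. Origin: underside, about its middle.
Mind the look-alikes: they are no part of the job. Several things look just like the part that bears pad_top: the one meant starts farthest to the robot's left. Leave any green look-alike of the part that bears mallet_grip alone.

How it is judged (in metres and radians):
On the way, in this order (a step that is already met when the one before it is completed fails the run):
1. the mallet stands upright on the cork pad and is let go, the rail still lying on its blocks (horizontal distance between mallet_foot and pad_top below 0.036 m and z of mallet_foot in the frame of pad_top below 0.004 m and angle between mallet_foot's own z axis and vertical below 0.12 rad and contact force between the fingers and mallet below 0.2 N and height (world z) of rail_balance below 0.06 m), for 0.2 s.
2. the rail is lifted clear of its blocks, level (z of rail_balance in the frame of blocks above 0.1 m and angle between rail_balance's own z axis and vertical below 0.2 rad), for 0.2 s.
At the end, for the whole second after the job is handed in: Fingers hold the rail, balance point 145 mm or more above the bench, within 80 mm of the blocks' centre, tilt < 0.12 rad, under 20 mm/s and 0.1 rad/s, touching nothing else; the mallet stands released on the pad, within 36 mm of its centre, tilt < 0.12 rad (horizontal distance between mallet_foot and pad_top below 0.036 m and z of mallet_foot in the frame of pad_top below 0.004 m and angle between each of mallet_foot, rail_balance's own z axis and vertical below 0.12 rad and contact force between the fingers and mallet below 0.2 N and linear speed of each of mallet, rail below 0.02 m/s and z of rail_balance in the frame of blocks above 0.145 m and horizontal distance between rail_balance and blocks below 0.08 m and angular speed of rail below 0.1 rad/s and contact force between the fingers and rail above 1 N and contact force between rail and blocks below 0.1 N and contact force between rail and mallet below 0.1 N and contact force between rail and gouge_a below 0.1 N and contact force between rail and sanding_block below 0.1 N and contact force between rail and glue below 0.1 N and contact force between rail and brush_pot below 0.1 N); the arm keeps its last pose, push and grip.
It fails at once if the rail is tipped by more than 0.3 rad (angle between rail_balance's own z axis and vertical above 0.3 rad).
It fails at once if the mallet is toppled (more than 0.6 rad) (angle between mallet_foot's own z axis and vertical above 0.6 rad).
It fails at once if the mallet is dropped (falls free of the fingers faster than 0.4 m/s, about 8 mm) or slammed onto the pad (over 60 N) (contact force between mallet and pad above 60 N or (linear speed of mallet above 0.4 m/s and contact force between the fingers and mallet below 0.2 N)).
It fails at once if a bystander (gouge, sanding block, glue bottle, or pot) is moved by more than 25 mm (distance of any of gouge_a, sanding_block, glue, brush_pot from where it was at the start of the episode above 0.025 m).
It also fails if it takes over 48 s, if anything falls off the work surface, if the arm or the gripper's body presses on something with over 40 N, if the wrist force passes 120 N, or if a joint passes its speed limit or range.

ROBOT

A 6-joint arm with a two-finger parallel gripper is mounted at the origin on the work surface. World frame = base frame: x ahead of the robot, y to its left, z up, the work surface at z = 0. Lengths are in m, angles in degrees, forces in N, time in s.
With the tool pointing down it reaches from about 0.4 to 0.825 m from the base axis. Payload 7 kg.
Tool frame: the origin (TCP) lies midway between the tips of the shut fingers; the grasp point (between the pads) lies r.tcp_to_grasp behind it (r.tcp_to_grasp is the distance from the TCP to the grasp point, in m); x points along the fingers, y is the direction in which the jaws open and shut, and the axes are right-handed (so a half turn about x gives the same grasp; the last joint's range is limited). The gripper opens to 88 mm and grips with 3 to 60 N. Pads are 19 mm wide; open, the fingers measure 130 mm over their backs; the gripper's body (78 mm by 193 mm) begins 47 mm behind the grasp point.
Start: joints at [-59.124, 20.546, 0.682, 0, -70.136, -16.507], TCP at [0.167, -0.654, 0.188] pointing down, gripper open.
Joint ranges: [-176.03, 176.03], [-82.01, 121.73], [-58.28, 71.71], [-173.87, 95.51], [-174.79, -0.11], [-173.66, 173.66]. Speed limits (degrees/s): [136.94, 136.94, 172.46, 180, 180, 180].

INTERFACE

Orientations are given as [roll, pitch, yaw] about the fixed x, y, z axes, in that order (R = Rz(yaw) Ry(pitch) Rx(roll)).
In Python, from plant import r gives the robot as it stands.
- The arm moves only by the tool carry_out, never from a script. Its argument "moves" is a list of rows, each a list of 7 numbers: the shift along the world's x, y, z in mm, then the turn, a rotation vector about the world's x, y, z in rad, then the opening in per cent of the stroke, from 0 (shut) to 100 (fully open). In form: [[x, y, z, wx, wy, wz, claw], ...]. A call has 1 to 5 rows; each row is the pose to reach, as a shift and turn from the pose commanded when the call began; what a row does not reach only later rows make up. A row lasts 1/10 s, in which the tool goes at most 50 mm and 8.59 degrees, less where a joint would pass 70% of its speed; a pose out of reach is approached as far as the arm can. A call with a gripper value outside its range is refused whole. The fingers move at their own pace and stop on an object; "squeeze" is the grip in N (left out, the last holds). Time passes only in rows, so rows that repeat a pose let the fingers close. It gives the time, the measured TCP pose, the force and the opening at its end, in the units of the state.
- r.get_state(): the state, without advancing time (a new reading comes with each control period).
- r.capture(name): name is "side" or "top" or "wrist"; returns the picture (420x560x3 uint8, blue, green, red); there is no depth.
- r.camera_params(name): a dict with "K" (3x3 intrinsics, pixels), "rvec" (rotation vector, rad) and "tvec" (3), from world to camera coordinates, as OpenCV has them. Camera axes: x right, y down, z forward; pixel columns grow to the right and rows downward; lengths in m; the calibration is good to about 2 mm. A picture is of the moment at which its call begins: read the wrist's pose just before it. camera_params takes no time and is no camera call; for the wrist camera it gives the pose at the moment of the call.
- r.close_job(): hands the job in, once; it reports no verdict.
The state is a dict: "time_s": time; "joints": joint angles; "qd": joint speeds; "joint_torque": joint torques, N m; "tcp_pos": TCP position; "eef_rot": TCP orientation; "contact_force": force on the tool from outside, world axes, zero at the start; "moment": the same for the moment, N m; "gripper_width": finger opening in m.
Only numpy, scipy, OpenCV 4.12 (cv2) and the standard library are available. Lean on these libraries where they do the work, as an engineer would, in place of code of your own. Each camera call takes 0.05 s, during which the arm holds its last target. There are 200 camera calls.

## Working session

There is one attempt and no reset: what is moved stays moved. The work goes in short steps, Python scripts to look and compute and a tool call to move; the robot and the scene stay as the last step left them, time stands still between calls to the robot, and variables do not carry over. Pictures are saved under pics/ and viewed, about 8 in all and at most 12, crops included, and the job is handed in when it is done.

Besides the shell and the picture viewer there is one more tool, called after "Emit:" as a command line: name --pt "numbers of a row" for each row, then --argument value for the rest. carry_out: Moves the arm, as the interface text tells. Its arguments: {"type":"object","properties":{"moves":{"type":"array"},"squeeze":{"type":"number"}},"required":["moves"]}

```bash
ls; mkdir -p pics; cat > h.py <<'E'
import numpy as np, cv2
from plant import r
def cam(n):
    p=r.camera_params(n); K=np.array(p['K'],float); R=cv2.Rodrigues(np.array(p['rvec'],float))[0]; t=np.array(p['tvec'],float).ravel()
    return K,R,t
def ray(c,uv):
    K,R,t=c; d=R.T@np.linalg.inv(K)@np.array([uv[0],uv[1],1.]); return -R.T@t,d
def plane(c,uv,z):
    o,d=ray(c,uv); return o+d*(z-o[2])/d[2]
def proj(c,X):
    K,R,t=c; x=K@(R@np.array(X,float)+t); return x[:2]/x[2]
def tri(c1,u1,c2,u2):
    o1,d1=ray(c1,u1);o2,d2=ray(c2,u2)
    s=np.linalg.lstsq(np.stack([d1,-d2],1),o2-o1,rcond=None)[0]
    a=o1+s[0]*d1;b=o2+s[1]*d2
    return (a+b)/2,np.linalg.norm(a-b)
E
python3 - <<'E'
from h import *
print(r.get_state(), r.tcp_to_grasp)
for n in ('top','side'):
    im=r.capture(n); cv2.imwrite(f'pics/{n}0.png',im)
    K,R,t=cam(n); print(n,K.tolist(),(-R.T@t).round(3),R[2].round(3))
E
```

```text
pics
{'time_s': 0.0, 'joints': array([-5.91248954e+01,  2.05910920e+01,  6.33214460e-01, -1.97287846e-02,
       -7.01365518e+01, -1.65071550e+01]), 'qd': array([ 0.05227781, -0.09554459, -0.04819134, -0.03691597, -0.01944875,
       -0.00417796]), 'joint_torque': array([ 1.90600549e-03, -5.82723534e+01,  2.93068510e+01,  6.99744433e+00,
        7.15629256e-03, -2.54959814e-04]), 'tcp_pos': array([ 0.16732597, -0.65335092,  0.18732361]), 'eef_rot': array([ 95.3969656 ,  89.90376598, 109.75819645]), 'contact_force': array([-0.42917603,  0.02648755,  1.56629721]), 'moment': array([-0.03888893,  0.03412835, -0.01230522]), 'gripper_width': 0.08760274099165254} 0.0188
top [[434.166011940711, 0.0, 284.7945451652837], [0.0, 434.166011940711, 214.03229304356773], [0.0, 0.0, 1.0]] [0.428 0.015 1.023] [ 0.149  0.003 -0.989]
side [[492.2956741294098, 0.0, 279.49903614815287], [0.0, 492.2956741294098, 207.92923396770226], [0.0, 0.0, 1.0]] [0.4   0.865 0.709] [ 0.132 -0.824 -0.551]
```

View pics/top0.png

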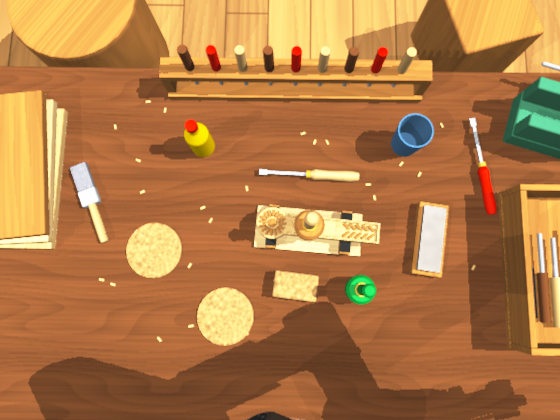

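View pics/side0.png

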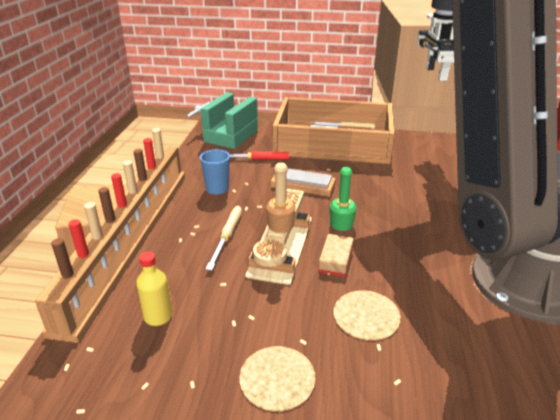

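Top view: two cork discs at (154,250) and (225,316). The robot's left is image left, so (154,250) is the farther left. The mallet with the brown head and light handle stands at (310,222). The green look-alike is at (361,290). The rail runs from the rosette at (270,220) to the plain end at (380,232).

```bash
python3 - <<'E'
from h import *
top=cv2.imread('pics/top0.png'); side=cv2.imread('pics/side0.png'); ct,cs=cam('top'),cam('side')
def cork(im,box):
    x0,y0,x1,y1=box; h=cv2.cvtColor(im[y0:y1,x0:x1],cv2.COLOR_BGR2HSV)
    m=cv2.inRange(h,(8,60,150),(32,255,255)); m=cv2.morphologyEx(m,cv2.MORPH_CLOSE,np.ones((5,5)));m=cv2.morphologyEx(m,cv2.MORPH_OPEN,np.ones((7,7)))
    c=max(cv2.findContours(m,0,2)[0],key=cv2.contourArea)
    return cv2.fitEllipse(cv2.convexHull(c)), c[:,0]+np.array([x0,y0])
for n,im,c,bs in (('top',top,ct,[(118,215,190,285),(190,282,262,352)]),('side',side,cs,[(230,340,325,415),(325,285,410,345)])):
    for b in bs:
        e,pts=cork(im,b); W=np.array([plane(c,p,.005)[:2] for p in pts],np.float32)
        (x,y),rad=cv2.minEnclosingCircle(W); el=cv2.fitEllipse(W*1000)
        print(n,'pad',(e[0][0]+b[0],e[0][1]+b[1]),'encl',x,y,rad,'ell',el)
o=np.hstack([cv2.resize(top[190:270,235:395],None,fx=5,fy=5,interpolation=2)])
s=cv2.resize(side[150:290,230:370],None,fx=2.8,fy=2.8,interpolation=2)
p=cv2.resize(top[210:350,110:270],None,fx=2.5,fy=2.5,interpolation=2)[:200*2]
c2=np.zeros((600,800,3),np.uint8)
c2[:280]=cv2.resize(top[195:258,235:415],(800,280),interpolation=2)
c2[285:600,:315]=cv2.resize(side[150:290,230:370],(315,315),interpolation=2)
c2[285:600,320:635]=cv2.resize(top[210:350,110:250],(315,315),interpolation=2)
cv2.imwrite('pics/crop.png',c2)
E
```

```text
Traceback (most recent call last):
cv2.error: OpenCV(4.12.0) /io/opencv/modules/imgproc/src/shapedescr.cpp:361: error: (-201:Incorrect size of input array) There should be at least 5 points to fit the ellipse in function 'fitEllipseNoDirect'
```

```bash
python3 - <<'E'
from h import *
top=cv2.imread('pics/top0.png'); side=cv2.imread('pics/side0.png'); ct,cs=cam('top'),cam('side')
print(top[250,150:158].tolist(),top[262,115].tolist(),side[378,277].tolist(),side[400,215].tolist())
def cork(im,box):
    x0,y0,x1,y1=box; m=(im[y0:y1,x0:x1].min(2)*0+im[y0:y1,x0:x1,1]>105).astype(np.uint8)*255
    m=cv2.morphologyEx(m,cv2.MORPH_CLOSE,np.ones((5,5)));m=cv2.morphologyEx(m,cv2.MORPH_OPEN,np.ones((7,7)))
    c=max(cv2.findContours(m,0,1)[0],key=cv2.contourArea)
    return c[:,0]+np.array([x0,y0])
for n,im,c,bs in (('top',top,ct,[(118,215,190,285),(190,282,262,352)]),('side',side,cs,[(230,340,325,415),(325,285,410,345)])):
    for b in bs:
        pts=cork(im,b); W=np.array([plane(c,p,.005)[:2] for p in pts],np.float32)
        print(n,'pad',pts.mean(0),'ell',np.round(np.hstack(cv2.fitEllipse(W*1000)),1))
c2=np.zeros((600,800,3),np.uint8)
c2[:280]=cv2.resize(top[195:258,235:415],(800,280),interpolation=2)
c2[285:600,:315]=cv2.resize(side[150:290,230:370],(315,315),interpolation=2)
c2[285:600,320:635]=cv2.resize(top[210:350,110:250],(315,315),interpolation=2)
cv2.imwrite('pics/crop.png',c2)
E
```

```text
[[127, 216, 251], [133, 223, 253], [133, 223, 253], [131, 220, 252], [127, 216, 251], [134, 223, 253], [141, 231, 254], [146, 236, 254]] [59, 103, 173] [170, 230, 252] [76, 105, 162]
top pad [151.85759494 253.80379747] ell [490.4 320.3 176.9 196.5   3.2]
top pad [223.34494774 314.52961672] ell [347.8 154.4 171.9 188.3  30.6]
side pad [277. 377.] ell [491.6 323.1 176.6 194.5  98. ]
side pad [363.56666667 316.59259259] ell [348.6 158.  179.8 182.7 168. ]
```

View pics/crop.png

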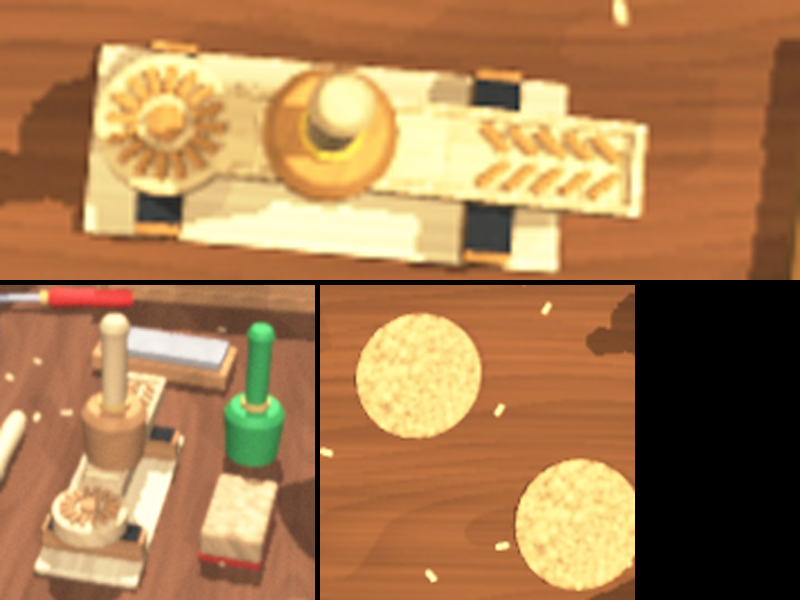

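The crop confirms three things. The left pad is a full cork disc at (152,251). The brown mallet's bulb is at about (312.6,218) top and (281,168) side. The rail's plain end is at about (380,233) and its rosette at about (272,222).

```bash
python3 - <<'E'
from h import *
from scipy.spatial.transform import Rotation as Ro
top=cv2.imread('pics/top0.png'); side=cv2.imread('pics/side0.png'); ct,cs=cam('top'),cam('side')
def cork(im,box):
    x0,y0,x1,y1=box; m=(im[y0:y1,x0:x1,1]>160).astype(np.uint8)*255
    m=cv2.morphologyEx(m,cv2.MORPH_CLOSE,np.ones((5,5)));m=cv2.morphologyEx(m,cv2.MORPH_OPEN,np.ones((7,7)))
    c=max(cv2.findContours(m,0,1)[0],key=cv2.contourArea)
    return c[:,0]+np.array([x0,y0])
for n,im,c,b in (('top',top,ct,(118,215,190,285)),('side',side,cs,(230,340,325,415))):
    pts=cork(im,b); W=np.array([plane(c,p,.005)[:2] for p in pts],np.float32)
    print(n,'pad',pts.mean(0),'ell',np.round(np.hstack(cv2.fitEllipse(W*1000)),1))
T=lambda x,y:(235+(x+.5)/800*180-.5,195+(y+.5)/280*63-.5)
S=lambda x,y:(230+(x+.5)/2.25-.5,150+(y-285+.5)/2.25-.5)
ros=plane(ct,T(165,121),.062); a=plane(ct,T(648,125),.062); b=plane(ct,T(640,215),.062); e=(a+b)/2
print('ros',ros,'end',e,'len',np.linalg.norm(ros-e),'width',np.linalg.norm(a-b))
u=(ros-e)/np.linalg.norm(ros-e); print('balance',e+.146*u,'yaw',np.degrees(np.arctan2(u[1],u[0])))
print('bulb',tri(ct,T(345,103),cs,S(115,327)), plane(ct,T(345,103),.203),plane(cs,S(115,327),.203))
print('board corners',[plane(ct,T(*p),.008).round(3).tolist() for p in ((102,45),(85,232),(568,85),(560,270))])
s=r.get_state(); R=Ro.from_euler('xyz',s['eef_rot'],degrees=True).as_matrix(); print(s['time_s'],R.round(3), s['tcp_pos'])
E
```

```text
top pad [153.29677419 249.8516129 ] ell [492.1 325.6 127.3 127.8 110.4]
side pad [276.925 377.965] ell [490.9 328.6 128.2 130.3   8.6]
ros [0.55416029 0.04739283 0.062     ] end [ 0.5327721  -0.19276815  0.062     ] len 0.2411114861563805 width 0.04558109998088277
balance [ 0.54572327 -0.04734371  0.062     ] yaw 84.91079542375024
bulb (array([ 0.54283439, -0.03428373,  0.20677965]), np.float64(0.002139563075862859)) [ 0.54444962 -0.03443676  0.203     ] [ 0.54280387 -0.04088049  0.203     ]
board corners [[0.602, 0.084, 0.008], [0.502, 0.09, 0.008], [0.583, -0.165, 0.008], [0.485, -0.159, 0.008]]
0.1 [[-0.    -0.248  0.969]
 [ 0.001  0.969  0.248]
 [-1.     0.001 -0.   ]] [ 0.16738679 -0.65342052  0.18741933]
```

Emit:
carry_out --pt "25 41 20 0 0 0.14 100" --pt "50 82 40 0 0 0.28 100" --pt "75 123 60 0 0 0.42 100" --pt "100 164 75 0 0 0.56 100" --pt "125 205 80 0 0 0.7 100"

```text
time_s: 0.6
tcp_pos: [0.291, -0.4516, 0.2691]
eef_rot: [-102.3, 89.9, -47.6]
contact_force: [1.9, -1.0, -0.5]
gripper_width: 0.0874
```

Emit:
carry_out --pt "25 41 0 0 0 0.14 100" --pt "50 82 0 0 0 0.28 100" --pt "75 123 0 0 0 0.42 100" --pt "100 164 0 0 0 0.54 100" --pt "125 205 0 0 0 0.54 100"

```text
time_s: 1.1
tcp_pos: [0.4156, -0.2457, 0.2677]
eef_rot: [-67.6, 90.0, 18.0]
contact_force: [0.8, -0.0, 0.5]
gripper_width: 0.0878
```

Emit:
carry_out --pt "25 41 0 0 0 0 100" --pt "50 82 0 0 0 0 100" --pt "75 123 0 0 0 0 100" --pt "100 164 0 0 0 0 100" --pt "126 206 0 0 0 0 100"

```text
time_s: 1.6
tcp_pos: [0.5416, -0.0397, 0.2677]
eef_rot: [-8.6, 90.0, 76.8]
contact_force: [0.3, -0.4, -0.3]
gripper_width: 0.0877
```

```bash
python3 - <<'E'
from h import *
from scipy.spatial.transform import Rotation as Ro
s=r.get_state(); print(s['time_s'],s['tcp_pos'],s['joints'].round(1)); print(Ro.from_euler('xyz',s['eef_rot'],degrees=True).as_matrix().round(3))
c=cam('wrist'); im=r.capture('wrist'); cv2.imwrite('pics/w1.png',im)
K,R,t=c; print((-R.T@t).round(3),R[2].round(3),'expected bulb top',proj(c,[.5435,-.037,.216]),'tcp',proj(c,s['tcp_pos']))
cv2.imwrite('pics/s1.png',r.capture('side'))
E
```

```text
1.6 [ 0.54156793 -0.03971919  0.26770418] [ 16.5   5.6  -8.6  -0.  -75.8 -21.1]
[[ 0.    -0.997  0.08 ]
 [ 0.     0.08   0.997]
 [-1.    -0.     0.   ]]
[ 0.534 -0.123  0.464] [ 0.024  0.303 -0.953] expected bulb top [273.94643308 216.86444392] tcp [275.80483686 237.61091384]
```

View pics/w1.png

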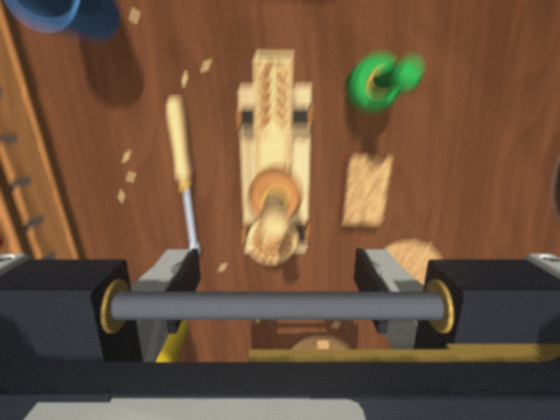

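Wrist view: the mallet's head is at (274,193) and its bulb at about (275,218). The gouge is at (183,150) and the sanding block at (367,190), both clear of the fingers. I'll check the bulb position more closely.

```bash
python3 - <<'E'
from h import *
im=cv2.imread('pics/w1.png'); cv2.imwrite('pics/w1c.png',cv2.resize(im[150:280,220:330],None,fx=4.5,fy=4.5,interpolation=2))
c=cam('wrist')
for z in (.2,.206):
  for v in (215,220,225): print(z,v,plane(c,(275,v),z).round(4))
E
```

```text
0.2 215 [ 0.5444 -0.0314  0.2   ]
0.2 220 [ 0.5448 -0.0267  0.2   ]
0.2 225 [ 0.5452 -0.0219  0.2   ]
0.206 215 [ 0.5443 -0.0334  0.206 ]
0.206 220 [ 0.5446 -0.0288  0.206 ]
0.206 225 [ 0.545  -0.0241  0.206 ]
```

View pics/w1c.png

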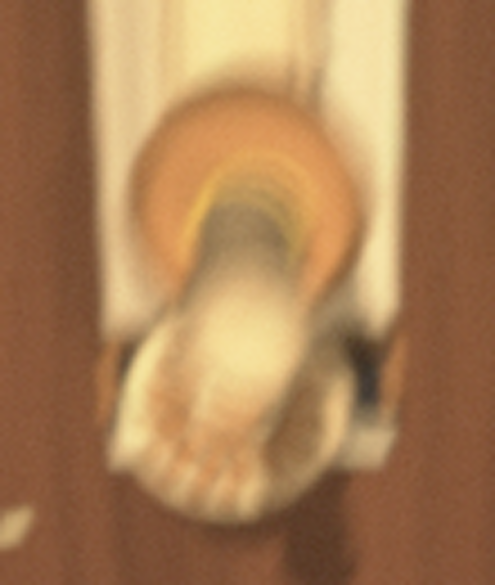

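```bash
python3 - <<'E'
from h import *
cw,ct=cam('wrist'),cam('top')
T=lambda x,y:(235+(x+.5)/800*180-.5,195+(y+.5)/280*63-.5)
W=lambda x,y:(220+x/4.5,150+y/4.5)
print('collar',plane(cw,W(247,210),.130),plane(ct,T(332,137),.130))
print('head rim',plane(cw,W(247,203),.115),plane(ct,T(331,134),.115))
print('bulb',tri(ct,T(345,103),cw,W(247,322)),plane(ct,T(345,103),.204))
print('rosette',plane(cw,W(237,420),.062),plane(ct,T(165,121),.062))
print('end wrist',plane(cw,(273.5,50),.062))
E
```

```text
collar [ 0.54498406 -0.0292124   0.13      ] [ 0.53874733 -0.03287974  0.13      ]
head rim [ 0.54521692 -0.02696845  0.115     ] [ 0.54203942 -0.03320849  0.115     ]
bulb (array([ 0.54314953, -0.03305778,  0.22069986]), np.float64(0.002495515110713894)) [ 0.54430724 -0.03437602  0.204     ]
rosette [0.55503431 0.05706568 0.062     ] [0.55416029 0.04739283 0.062     ]
end wrist [ 0.53469822 -0.18752084  0.062     ]
```

Emit:
carry_out --pt "3 8 0 0 0 0 100" --pt "3 8 -30 0 0 0 100" --pt "3 8 -60 0 0 0 100" --pt "3 8 -90 0 0 0 100" --pt "3 8 -108 0 0 0 100" --squeeze 25

```text
time_s: 2.2
tcp_pos: [0.5425, -0.0345, 0.1575]
eef_rot: [97.0, 89.9, -177.7]
contact_force: [0.2, 0.6, 0.0]
gripper_width: 0.0874
```

Emit:
carry_out --pt "0 0 -2 0 0 0 45" --pt "0 0 -2 0 0 0 35" --pt "0 0 -2 0 0 0 35" --pt "0 0 -2 0 0 0 35" --pt "0 0 -2 0 0 0 35"

```text
time_s: 2.7
tcp_pos: [0.5447, -0.0336, 0.1587]
eef_rot: [-70.7, 89.9, 14.7]
contact_force: [0.6, 0.3, 0.0]
gripper_width: 0.0533
```

```bash
python3 - <<'E'
from h import *
s=r.get_state(); print(s['time_s'],s['tcp_pos'],s['gripper_width'],s['contact_force'])
a=r.capture('side'); b=r.capture('top')
cv2.imwrite('pics/g1.png',np.hstack([cv2.resize(a[120:300,200:380],(400,400),interpolation=2),cv2.resize(b[150:290,230:370],(400,400),interpolation=2)]))
E
```

```text
2.7 [ 0.54468487 -0.03360955  0.15867288] 0.053307773653197305 [0.62092458 0.26151067 0.00996578]
```

View pics/g1.png

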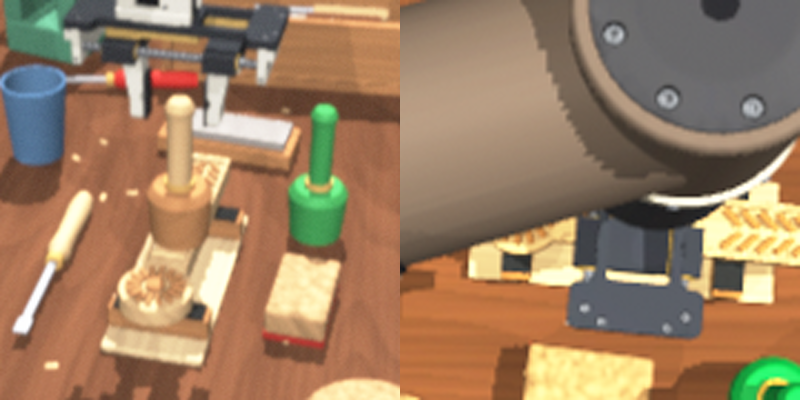

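```bash
python3 - <<'E'
from h import *
c=cam('side'); s=r.get_state(); print(s['time_s'])
f=lambda X:((proj(c,X)-[200,120])*400/180).round(0)
x,y,z=s['tcp_pos']
for d in (-.037,0,.037): print(f([x+d,y,z]), 'z+.03',f([x+d,y,z+.03]),'y-.08',f([x+d,y-.08,z]))
for zz in (.062,.13,.218): print('mallet',zz,f([.544,-.034,zz]))
a=r.capture('side'); cv2.imwrite('pics/g2.png',np.hstack([cv2.resize(a[60:300,180:420],(600,600),interpolation=2)]))
print(r.get_state()['gripper_width'],r.get_state()['time_s'])
E
```

```text
2.8
[215. 155.] z+.03 [215. 128.] y-.08 [225. 115.]
[177. 151.] z+.03 [177. 125.] y-.08 [189. 112.]
[139. 148.] z+.03 [139. 122.] y-.08 [154. 109.]
mallet 0.062 [177. 232.]
mallet 0.13 [177. 176.]
mallet 0.218 [177.  97.]
0.041442306525409214 2.85
```

View pics/g2.png

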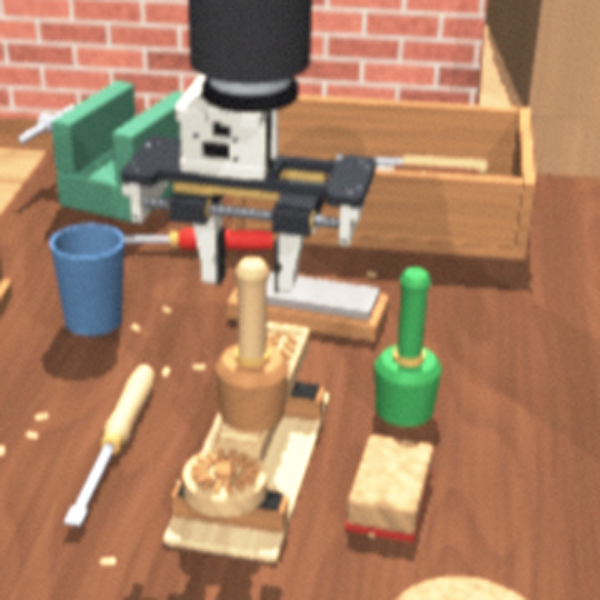

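Side view: the fingertips appear at about (264,173) and (294,176), some 13 px above where the TCP projects (280,188). Before closing I'll check whether the gripper sits higher or farther back, using the start picture and the earlier wrist and side pictures.

```bash
python3 - <<'E'
from h import *
c=cam('side'); ct=cam('top'); s=r.get_state(); print(s['joints'].round(2),s['tcp_pos'],s['contact_force'])
print('start tcp side',proj(c,[.167,-.653,.187]),'s1 tcp',proj(c,[.5416,-.0397,.2677]))
w=r.capture('wrist')
a=cv2.imread('pics/side0.png')[10:100,400:500]; b=cv2.imread('pics/s1.png')[70:220,200:350]
cv2.imwrite('pics/g3.png',np.hstack([cv2.resize(a,(260,260)),cv2.resize(b,(260,260)),cv2.resize(w[100:350,150:400],(260,260))]))
print(proj(cam('wrist'),s['tcp_pos']))
E
```

```text
[ 17.06   9.65 -18.33   0.   -61.98 -21.64] [ 0.54434237 -0.03361161  0.15808315] [-0.17834535  0.64542709  1.20213018]
start tcp side [433.36851186  86.76172211] s1 tcp [281.36897148 140.91685943]
[275.70293894 237.68938946]
```

View pics/g3.png

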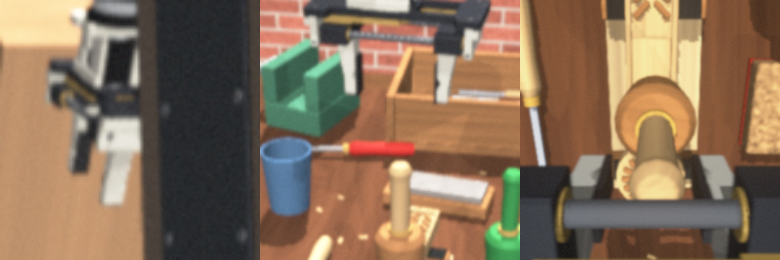

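```bash
python3 - <<'E'
from h import *
c=cam('side'); K,R,t=cam('wrist'); s=r.get_state()
p0=np.array([.54157,-.03972,.26770]); d=p0-s['tcp_pos']   # w1 pose: same orientation
cw=(K,R,t-R@d)
print('check',proj(cw,p0))
for v in (250,258,268): print(v,tri(c,(279.3,125.6),cw,(276,v)))
for z in (0,.02,.035): print(z,[proj(cw,p0+[dx,dy,z]).round(0).tolist() for dx in (-.044,.044) for dy in (-.01,.01)],[proj(c,p0+[dx,0,z]).round(0).tolist() for dx in (-.044,.044)])
cv2.imwrite('pics/g4.png',np.hstack([cv2.resize(cv2.imread('pics/w1.png')[220:340,100:460],(800,266)) ]))
E
```

```text
check [275.83821547 237.56388396]
250 (array([ 0.54378818, -0.04456265,  0.29890231]), np.float64(0.005698751485789121))
258 (array([ 0.5436247 , -0.04041396,  0.30077727]), np.float64(0.004698756446930859))
268 (array([ 0.54342147, -0.03526626,  0.30311205]), np.float64(0.00345727193008323))
0 [[340.0, 219.0], [340.0, 246.0], [210.0, 229.0], [214.0, 255.0]] [[303.0, 142.0], [260.0, 139.0]]
0.02 [[346.0, 230.0], [346.0, 259.0], [204.0, 240.0], [208.0, 269.0]] [[303.0, 133.0], [260.0, 130.0]]
0.035 [[352.0, 240.0], [352.0, 271.0], [198.0, 251.0], [203.0, 282.0]] [[303.0, 126.0], [260.0, 124.0]]
```

View pics/g4.png

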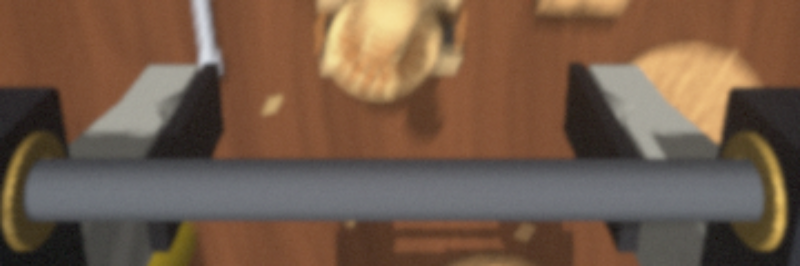

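Both cameras put the visible fingertips about 33 mm above the reported TCP. I'll close softly: a width of 25 mm means the fingers are on the handle, 30 mm means the bulb.

Emit:
carry_out --pt "0 0 0 0 0 0 25" --pt "0 0 0 0 0 0 20" --pt "0 0 0 0 0 0 20" --pt "0 0 0 0 0 0 20" --pt "0 0 0 0 0 0 20" --squeeze 4

```text
time_s: 3.4
tcp_pos: [0.5442, -0.0337, 0.1577]
eef_rot: [-146.4, 90.0, -61.0]
contact_force: [-1.0, 0.5, 1.5]
gripper_width: 0.0279
```

```bash
python3 - <<'E'
from h import *
s=r.get_state(); print(s['time_s'],s['tcp_pos'],s['gripper_width'],s['contact_force'])
a=r.capture('side'); w=r.capture('wrist')
cv2.imwrite('pics/g5.png',np.hstack([cv2.resize(a[100:240,210:350],(400,400),interpolation=2),cv2.resize(w[150:350,180:380],(400,400),interpolation=2)]))
E
```

```text
3.4 [ 0.54417999 -0.03370426  0.15774033] 0.02789370063159409 [-0.95394287  0.45371678  1.54304301]
```

View pics/g5.png

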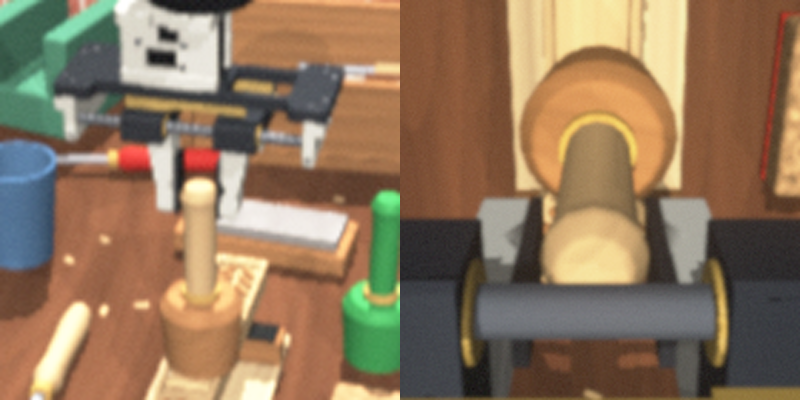

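Emit:
carry_out --pt "0 0 0 0 0 0 20" --pt "0 0 0 0 0 0 20" --pt "0 0 0 0 0 0 20" --pt "0 0 0 0 0 0 20" --squeeze 4

```text
time_s: 3.9
tcp_pos: [0.5442, -0.0337, 0.1577]
eef_rot: [-92.8, 90.0, -7.4]
contact_force: [-0.8, -0.1, 1.2]
gripper_width: 0.028
```

The width settles at 28 mm, which is neither handle nor bulb equator, so this is probably the bulb's lower edge. I'll open and feel downward in small steps, watching the force.

Emit:
carry_out --pt "0 0 0 0 0 0 60" --pt "0 0 0 0 0 0 60" --pt "0 0 0 0 0 0 60" --pt "0 0 -2 0 0 0 60" --pt "0 0 -4 0 0 0 60"

```text
time_s: 4.4
tcp_pos: [0.5442, -0.0337, 0.1535]
eef_rot: [-49.7, 90.0, 35.7]
contact_force: [0.2, -0.6, -0.0]
gripper_width: 0.0521
```

Emit:
carry_out --pt "0 0 -1 0 0 0 60" --pt "0 0 -2 0 0 0 60" --pt "0 0 -3 0 0 0 60"

```text
time_s: 4.7
tcp_pos: [0.5442, -0.0337, 0.1506]
eef_rot: [128.5, 90.0, -146.1]
contact_force: [0.6, -0.5, 0.3]
gripper_width: 0.0527
```

Emit:
carry_out --pt "0 0 -1 0 0 0 60" --pt "0 0 -2 0 0 0 60" --pt "0 0 -3 0 0 0 60"

```text
time_s: 5.0
tcp_pos: [0.5442, -0.0337, 0.1476]
eef_rot: [-87.2, 90.0, -1.7]
contact_force: [-0.1, 0.6, -0.3]
gripper_width: 0.0524
```

Emit:
carry_out --pt "0 0 -1 0 0 0 60" --pt "0 0 -2 0 0 0 60" --pt "0 0 -3 0 0 0 60"

```text
time_s: 5.3
tcp_pos: [0.5442, -0.0337, 0.1446]
eef_rot: [-100.6, 90.0, -15.2]
contact_force: [0.3, 0.2, 0.5]
gripper_width: 0.0523
```

Emit:
carry_out --pt "0 0 -1 0 0 0 60" --pt "0 0 -2 0 0 0 60" --pt "0 0 -4 0 0 0 60"

```text
time_s: 5.6
tcp_pos: [0.5442, -0.0337, 0.1407]
eef_rot: [-84.7, 90.0, 0.7]
contact_force: [0.7, 0.7, -0.5]
gripper_width: 0.0525
```

Emit:
carry_out --pt "0 0 -2 0 0 0 60" --pt "0 0 -4 0 0 0 60" --pt "0 0 -6 0 0 0 60" --pt "0 0 -8 0 0 0 60"

```text
time_s: 6.0
tcp_pos: [0.5442, -0.0337, 0.1325]
eef_rot: [85.1, 90.0, 170.5]
contact_force: [1.2, 0.3, -0.3]
gripper_width: 0.0524
```

Emit:
carry_out --pt "0 0 -2 0 0 0 60" --pt "0 0 -4 0 0 0 60" --pt "0 0 -5 0 0 0 60"

```text
time_s: 6.3
tcp_pos: [0.5441, -0.0337, 0.1274]
eef_rot: [99.1, 90.0, -175.5]
contact_force: [-0.2, -0.0, -0.6]
gripper_width: 0.0526
```

Emit:
carry_out --pt "0 0 0 0 0 0 20" --pt "0 0 0 0 0 0 15" --pt "0 0 0 0 0 0 15" --pt "0 0 0 0 0 0 15" --pt "0 0 0 0 0 0 15" --squeeze 6

```text
time_s: 6.8
tcp_pos: [0.5441, -0.0337, 0.1278]
eef_rot: [57.0, 90.0, 142.4]
contact_force: [-1.1, 1.2, 0.8]
gripper_width: 0.0278
```

Emit:
carry_out --pt "0 0 0 0 0 0 15" --pt "0 0 0 0 0 0 15" --pt "0 0 0 0 0 0 15" --pt "0 0 0 0 0 0 15" --pt "0 0 0 0 0 0 15" --squeeze 6

```text
time_s: 7.3
tcp_pos: [0.5442, -0.0337, 0.1278]
eef_rot: [-92.6, 90.0, -7.2]
contact_force: [-1.1, -0.0, 1.9]
gripper_width: 0.0279
```

```bash
python3 - <<'E'
from h import *
s=r.get_state(); print(s['time_s'],s['tcp_pos'],s['gripper_width'],s['contact_force'])
a=r.capture('side'); w=r.capture('wrist')
cv2.imwrite('pics/g6.png',np.hstack([cv2.resize(a[100:240,210:350],(400,400),interpolation=2),cv2.resize(w[150:350,180:380],(400,400),interpolation=2)]))
E
```

```text
7.3 [ 0.54423311 -0.03369037  0.12778561] 0.027878449111061587 [-1.05263768 -0.03163016  1.85551768]
```

View pics/g6.png

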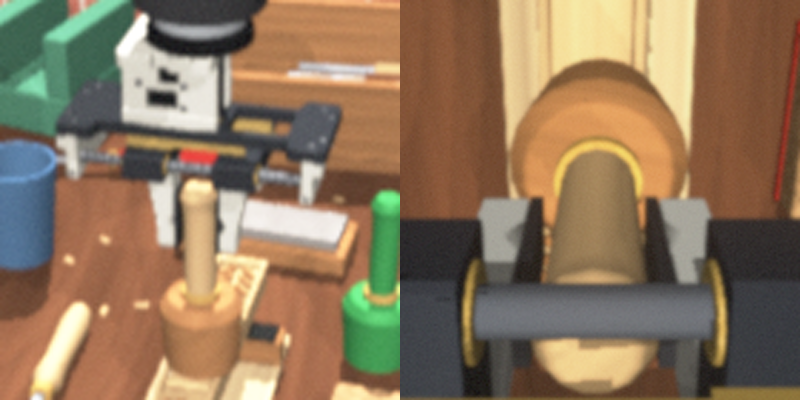

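Emit:
carry_out --pt "0 0 0 0 0 0 5" --pt "0 0 0 0 0 0 5" --pt "0 0 0 0 0 0 5" --pt "0 0 0 0 0 0 5" --squeeze 25

```text
time_s: 7.8
tcp_pos: [0.5442, -0.0337, 0.1278]
eef_rot: [-75.3, 90.0, 10.1]
contact_force: [-0.8, 0.2, 3.1]
gripper_width: 0.0271
```

```bash
python3 - <<'E'
from h import *
s=r.get_state(); print(s['time_s'],s['tcp_pos'],s['gripper_width'],s['contact_force'],s['moment'])
E
```

```text
7.8 [ 0.54421399 -0.03366092  0.12778944] 0.02713568976753499 [-0.83601577  0.17477215  3.09399132] [ 0.07907421  0.54473276 -0.00430273]
```

Emit:
carry_out --pt "0 0 1 0 0 0 5" --pt "0 0 3 0 0 0 5" --pt "0 0 6 0 0 0 5" --pt "0 0 10 0 0 0 5" --pt "0 0 10 0 0 0 5" --squeeze 30

```text
time_s: 8.3
tcp_pos: [0.5446, -0.0336, 0.1383]
eef_rot: [-76.0, 89.9, 9.4]
contact_force: [0.3, 0.2, -2.5]
gripper_width: 0.0263
```

```bash
python3 - <<'E'
from h import *
s=r.get_state(); print(s['time_s'],s['tcp_pos'],s['gripper_width'],s['contact_force'],s['moment'])
a=r.capture('side'); w=r.capture('wrist')
cv2.imwrite('pics/g7.png',np.hstack([cv2.resize(a[100:240,210:350],(400,400),interpolation=2),cv2.resize(w[150:350,180:380],(400,400),interpolation=2)]))
g=cv2.imread('pics/g6.png'); d=cv2.absdiff(cv2.imread('pics/g7.png'),g).max(2); print('diff head area side',d[290:370,165:240].mean(),'wrist head',d[60:180,520:690].mean(),'bg',d[300:380,20:60].mean())
E
```

```text
8.3 [ 0.54462765 -0.03359464  0.13833206] 0.02634044453765676 [ 0.31578826  0.24500439 -2.45136525] [ 0.05864005  0.03880455 -0.04882085]
diff head area side 19.570333333333334 wrist head 4.638088235294117 bg 2.06125
```

The mallet is lifted: about −2.5 N on the wrist, and it has not moved in the wrist view. Next I raise it and carry it to the pad at about (0.4915, 0.327).

Emit:
carry_out --pt "0 0 8 0 0 0 5" --pt "0 0 20 0 0 0 5" --pt "0 0 34 0 0 0 5" --pt "-1 5 46 0 0 0 5" --pt "-3 17 50 0 0 0 5" --squeeze 40

```text
time_s: 8.9
tcp_pos: [0.5421, -0.0165, 0.1898]
eef_rot: [-77.8, 89.8, 7.6]
contact_force: [0.9, 0.1, -3.1]
gripper_width: 0.0265
```

Emit:
carry_out --pt "-3 20 0 0 0 0 5" --pt "-6 42 0 0 0 0 5" --pt "-10 65 0 0 0 0 5" --pt "-13 90 0 0 0 0 5" --pt "-17 115 0 0 0 0 5"

```text
time_s: 9.4
tcp_pos: [0.5235, 0.1001, 0.1878]
eef_rot: [5.8, 90.0, 91.2]
contact_force: [0.2, 1.2, -3.1]
gripper_width: 0.0264
```

Emit:
carry_out --pt "-4 25 0 0 0 0 5" --pt "-7 50 0 0 0 0 5" --pt "-11 75 0 0 0 0 5" --pt "-14 99 0 0 0 0 5" --pt "-18 122 0 0 0 0 5"

```text
time_s: 9.9
tcp_pos: [0.5053, 0.2222, 0.1877]
eef_rot: [31.7, 90.0, 117.1]
contact_force: [0.1, -0.4, -2.6]
gripper_width: 0.0266
```

Emit:
carry_out --pt "-3 22 0 0 0 0 5" --pt "-6 44 0 0 0 0 5" --pt "-9 65 0 0 0 0 5" --pt "-12 83 0 0 0 0 5" --pt "-14 97 0 0 0 0 5"

```text
time_s: 10.4
tcp_pos: [0.4914, 0.3189, 0.1876]
eef_rot: [85.6, 90.0, 171.0]
contact_force: [0.3, -0.7, -3.2]
gripper_width: 0.0264
```

Emit:
carry_out --pt "-1 6 0 0 0 0 5" --pt "-1 8 0 0 0 0 5" --pt "-1 8 0 0 0 0 5"

```text
time_s: 10.7
tcp_pos: [0.4911, 0.3251, 0.1876]
eef_rot: [152.2, 90.0, -122.4]
contact_force: [0.1, -0.2, -3.2]
gripper_width: 0.0267
```

```bash
python3 - <<'E'
from h import *
s=r.get_state(); print(s['time_s'],s['tcp_pos'],s['eef_rot'],s['joints'].round(1),s['gripper_width'],s['contact_force'],s['moment'])
c=cam('side');cw=cam('wrist')
a=r.capture('side'); w=r.capture('wrist'); cv2.imwrite('pics/p_side.png',a); cv2.imwrite('pics/p_w.png',w)
# brown head mask in side: compare its centroid in columns with expectation, and tilt of the axis
g=cv2.imread('pics/g7.png')[:,400:]; w2=cv2.resize(w[150:350,180:380],(400,400),interpolation=2)
print('wrist head change',cv2.absdiff(g,w2).max(2)[80:160,540:].mean() if 0 else cv2.absdiff(g,w2).max(2)[60:180,130:280].mean())
h=cv2.cvtColor(a,cv2.COLOR_BGR2HSV); p=proj(c,s['tcp_pos']-[0,0,.035]); print('exp head px',p, h[int(p[1]),int(p[0])], a[int(p[1]),int(p[0])])
for row in range(int(p[1])-50,int(p[1])+35,6): print(row,a[row,int(p[0])-40:int(p[0])+42:5,2].tolist())
E
```

```text
10.7 [0.49112384 0.32505281 0.18760309] [ 152.22268807   89.97770882 -122.36463912] [ 52.5  12.5 -10.6   0.  -66.9 -57.1] 0.02674535167814322 [ 0.12817421 -0.2092284  -3.18086398] [-0.01665684  0.1500666   0.00980319]
wrist head change 15.640444444444444
exp head px [276.79479635 312.4080051 ] [ 14 129 235] [116 173 235]
262 [182, 181, 169, 188, 240, 240, 45, 209, 217, 182, 136, 227, 231, 183, 182, 184, 173]
268 [185, 172, 169, 205, 238, 227, 41, 210, 231, 215, 112, 241, 227, 188, 192, 190, 177]
274 [172, 180, 254, 246, 236, 240, 51, 212, 232, 215, 121, 240, 158, 183, 197, 192, 171]
280 [174, 176, 140, 115, 117, 182, 172, 214, 234, 214, 151, 240, 191, 185, 195, 181, 169]
286 [182, 156, 177, 143, 101, 117, 123, 217, 234, 216, 171, 188, 189, 195, 197, 180, 176]
292 [179, 156, 176, 180, 169, 130, 250, 219, 236, 217, 254, 243, 185, 193, 183, 182, 180]
298 [169, 163, 164, 179, 180, 253, 253, 216, 236, 218, 255, 254, 225, 192, 177, 180, 180]
304 [158, 164, 161, 170, 180, 249, 255, 220, 234, 228, 250, 254, 229, 193, 176, 173, 182]
310 [158, 159, 163, 171, 169, 219, 231, 219, 209, 201, 250, 235, 211, 192, 182, 177, 182]
316 [161, 158, 172, 254, 180, 164, 224, 234, 237, 223, 228, 204, 142, 184, 185, 174, 184]
322 [169, 159, 170, 176, 179, 151, 184, 192, 189, 189, 192, 172, 144, 185, 182, 177, 188]
328 [154, 162, 173, 181, 178, 145, 175, 191, 197, 197, 186, 169, 155, 184, 176, 183, 189]
334 [166, 167, 165, 182, 179, 174, 175, 192, 194, 190, 188, 163, 194, 190, 173, 182, 186]
340 [169, 188, 185, 190, 187, 197, 198, 187, 196, 196, 184, 186, 192, 255, 177, 180, 183]
346 [172, 184, 188, 188, 191, 196, 206, 236, 247, 248, 200, 191, 187, 188, 171, 177, 182]
```

```bash
python3 - <<'E'
from h import *
g=cv2.imread('pics/g7.png')[:,400:]; w2=cv2.resize(cv2.imread('pics/p_w.png')[150:350,180:380],(400,400),interpolation=2)
for b in ((130,60,150,90),(150,130,100,60)):
    x,y,dx,dy=b; m=cv2.matchTemplate(w2,g[y:y+dy,x:x+dx],cv2.TM_CCOEFF_NORMED); print(cv2.minMaxLoc(m),b)
c=cam('side'); print('foot front edge proj',proj(c,[.491,.326+.029,.1875-.0658]))
E
```

```text
(-0.4468511641025543, 0.9218626618385315, (120, 248), (130, 60)) (130, 60, 150, 90)
(-0.5638612508773804, 0.9915791749954224, (157, 312), (150, 130)) (150, 130, 100, 60)
foot front edge proj [273.7532601  340.89468514]
```

Emit:
carry_out --pt "0 1 -15 0 0 0 5" --pt "0 1 -35 0 0 0 5" --pt "0 1 -60 0 0 0 5" --pt "0 1 -85 0 0 0 5" --pt "0 1 -100 0 0 0 5"

```text
time_s: 11.3
tcp_pos: [0.4906, 0.3249, 0.0859]
eef_rot: [135.7, 89.9, -138.9]
contact_force: [0.5, -0.8, -2.8]
gripper_width: 0.0265
```

Emit:
carry_out --pt "0 0 -4 0 0 0 5" --pt "0 0 -7 0 0 0 5" --pt "0 0 -10 0 0 0 5" --pt "0 0 -11 0 0 0 5"

```text
time_s: 11.7
tcp_pos: [0.4915, 0.3266, 0.0773]
eef_rot: [-36.2, 89.9, 49.2]
contact_force: [0.1, 0.9, -2.2]
gripper_width: 0.0264
```

Emit:
carry_out --pt "0 0 -1 0 0 0 5" --pt "0 0 -2 0 0 0 5"

```text
time_s: 11.9
tcp_pos: [0.4914, 0.3266, 0.0751]
eef_rot: [-36.0, 89.9, 49.4]
contact_force: [-0.5, 0.1, -3.1]
gripper_width: 0.0264
```

Emit:
carry_out --pt "0 0 -1 0 0 0 5" --pt "0 0 -2 0 0 0 5"

```text
time_s: 12.1
tcp_pos: [0.4912, 0.3264, 0.0728]
eef_rot: [-29.5, 90.0, 55.9]
contact_force: [-0.2, 0.3, -2.6]
gripper_width: 0.0265
```

Emit:
carry_out --pt "0 0 -1 0 0 0 5" --pt "0 0 -1 0 0 0 5"

```text
time_s: 12.3
tcp_pos: [0.4911, 0.3263, 0.0715]
eef_rot: [140.6, 90.0, -133.9]
contact_force: [0.7, -0.4, -3.3]
gripper_width: 0.0263
```

Emit:
carry_out --pt "0 0 -1 0 0 0 5" --pt "0 0 -1 0 0 0 5"

```text
time_s: 12.5
tcp_pos: [0.4913, 0.3265, 0.0708]
eef_rot: [-47.8, 90.0, 37.7]
contact_force: [-0.8, 1.0, -1.5]
gripper_width: 0.0267
```

Contact is starting (−3.3 to −1.5 N, right at the predicted z of 0.0708). One more millimetre.

Emit:
carry_out --pt "0 0 -1 0 0 0 5" --pt "0 0 -1 0 0 0 5"

```text
time_s: 12.7
tcp_pos: [0.4918, 0.327, 0.0707]
eef_rot: [-46.6, 89.9, 38.8]
contact_force: [-1.8, -0.4, 4.6]
gripper_width: 0.0265
```

Emit:
carry_out --pt "0 0 0.5 0 0 0 5" --pt "0 0 0.5 0 0 0 40" --pt "0 0 0.5 0 0 0 60" --pt "0 0 0.5 0 0 0 75" --pt "0 0 0.5 0 0 0 80"

```text
time_s: 13.2
tcp_pos: [0.4912, 0.3263, 0.0701]
eef_rot: [158.5, 90.0, -116.1]
contact_force: [-0.7, -0.8, 0.3]
gripper_width: 0.053
```

Emit:
carry_out --pt "0 0 0 0 0 0 80" --pt "0 0 0 0 0 0 80" --pt "0 0 5 0 0 0 80" --pt "0 0 15 0 0 0 80" --pt "0 0 30 0 0 0 80"

```text
time_s: 13.7
tcp_pos: [0.4909, 0.326, 0.1006]
eef_rot: [146.1, 89.9, -128.5]
contact_force: [0.3, 0.1, 0.2]
gripper_width: 0.0699
```

Emit:
carry_out --pt "0 0 20 0 0 0 80" --pt "0 0 45 0 0 0 80" --pt "0 0 70 0 0 0 90" --pt "0 0 95 0 0 0 100" --pt "0 0 110 0 0 0 100"

```text
time_s: 14.2
tcp_pos: [0.4919, 0.3268, 0.2136]
eef_rot: [-43.5, 89.8, 41.9]
contact_force: [1.2, 0.5, -0.1]
gripper_width: 0.0857
```

```bash
python3 - <<'E'
from h import *
s=r.get_state(); print(s['time_s'],s['tcp_pos'],s['gripper_width'],s['contact_force'])
c=cam('side'); ct=cam('top')
w=r.capture('wrist'); cw=cam('wrist')
cv2.imwrite('pics/q_w.png',w); a=r.capture('side'); cv2.imwrite('pics/q_s.png',a)
print('wrist: exp bulb',proj(cw,[.4915,.327,.146]),'foot',proj(cw,[.4915,.327,.005]),'tcp',proj(cw,s['tcp_pos']))
print('side: exp bulb top',proj(c,[.4915,.327,.161]),'foot',proj(c,[.4915,.327,.005]),'front',proj(c,[.4915,.356,.005]))
# handle centre columns and head extent by rows
def br(im): h=cv2.cvtColor(im,cv2.COLOR_BGR2HSV); return h
for row in range(250,400,8):
    print(row,a[row,235:325:6,1].tolist())
E
```

```text
14.2 [0.49190939 0.32681424 0.21363885] 0.0856957433974097 [ 1.23967875  0.49364866 -0.1470777 ]
wrist: exp bulb [277.68891687 206.48171198] foot [277.83706598 174.73086985] tcp [276.94150251 235.5919872 ]
side: exp bulb top [276.32979424 309.37385684] foot [276.66116291 375.0239173 ] front [273.81342731 389.38580606]
250 [234, 165, 45, 215, 164, 204, 157, 197, 232, 230, 254, 195, 135, 222, 193]
258 [231, 211, 92, 103, 200, 240, 220, 245, 155, 71, 250, 119, 74, 236, 155]
266 [115, 108, 110, 128, 127, 160, 173, 143, 132, 129, 159, 123, 221, 234, 131]
274 [110, 114, 251, 171, 207, 213, 206, 216, 211, 201, 113, 115, 124, 127, 77]
282 [116, 114, 106, 67, 73, 90, 122, 183, 224, 247, 122, 121, 123, 113, 112]
290 [124, 107, 109, 113, 74, 78, 76, 82, 122, 123, 120, 123, 112, 108, 110]
298 [121, 109, 109, 116, 127, 126, 123, 128, 128, 128, 122, 122, 112, 109, 119]
306 [111, 109, 113, 115, 122, 121, 121, 191, 127, 128, 123, 123, 115, 110, 116]
314 [113, 98, 109, 117, 121, 119, 227, 253, 239, 115, 122, 118, 118, 117, 119]
322 [202, 104, 114, 118, 124, 118, 149, 188, 152, 116, 122, 117, 118, 116, 117]
330 [102, 111, 107, 111, 114, 121, 152, 191, 155, 119, 124, 119, 109, 115, 119]
338 [104, 114, 124, 115, 114, 127, 152, 195, 156, 121, 123, 136, 104, 115, 117]
346 [108, 117, 120, 112, 116, 200, 173, 193, 156, 224, 121, 123, 109, 120, 118]
354 [108, 112, 119, 198, 168, 227, 178, 197, 176, 223, 160, 223, 112, 119, 118]
362 [120, 117, 238, 238, 146, 164, 140, 136, 139, 187, 150, 248, 249, 118, 120]
370 [114, 227, 245, 241, 206, 122, 160, 167, 154, 133, 132, 240, 243, 207, 120]
378 [107, 245, 231, 252, 233, 114, 130, 138, 133, 116, 204, 229, 249, 234, 118]
386 [114, 231, 247, 241, 163, 136, 131, 133, 131, 123, 211, 231, 234, 221, 121]
394 [115, 115, 243, 221, 140, 158, 160, 160, 166, 170, 147, 240, 240, 111, 122]
```

The mallet stands on the pad: its bulb top is at row ~307, column 277 in the side view, against a predicted (276,309). Next I check that the rail hasn't shifted, then move above it.

Emit:
carry_out --pt "0 0 20 0 0 0 100" --pt "5 -40 22 0 0 0 100" --pt "12 -90 22 0 0 0 100" --pt "19 -140 22 0 0 0 100" --pt "26 -190 22 0 0 0 100"

```text
time_s: 14.8
tcp_pos: [0.5165, 0.136, 0.232]
eef_rot: [107.9, 90.0, -166.7]
contact_force: [0.9, 0.3, -0.1]
gripper_width: 0.0878
```

Emit:
carry_out --pt "7 -50 0 0 0 0 100" --pt "14 -100 0 0 0 0 100" --pt "21 -145 0 0 0 0 100" --pt "28 -182 0 0 0 0 100" --pt "28 -182 0 0 0 0 100"

```text
time_s: 15.3
tcp_pos: [0.5447, -0.048, 0.2316]
eef_rot: [125.5, 89.9, -149.3]
contact_force: [-0.4, 0.7, -0.6]
gripper_width: 0.0876
```

```bash
python3 - <<'E'
from h import *
from scipy.spatial.transform import Rotation as Ro
s=r.get_state(); print(s['time_s'],s['tcp_pos'],s['gripper_width'],s['contact_force'])
print(Ro.from_euler('xyz',s['eef_rot'],degrees=True).as_matrix().round(4).tolist())
cw=cam('wrist'); w=r.capture('wrist'); cv2.imwrite('pics/r_w.png',w)
b=r.capture('top'); a=r.capture('side'); cv2.imwrite('pics/r_s.png',a)
t0=cv2.imread('pics/top0.png'); s0=cv2.imread('pics/side0.png')
for n,new,old,boxes in (('top',b,t0,[(360,215,25,32),(256,204,22,32)]),('side',a,s0,[(250,235,45,35)])):
    for x,y,dx,dy in boxes: print(n,cv2.minMaxLoc(cv2.matchTemplate(new[y-15:y+dy+15,x-15:x+dx+15],old[y:y+dy,x:x+dx],cv2.TM_CCOEFF_NORMED))[1::2],'15,15=same')
for nm,X in (('end',[.5328,-.1928,.062]),('bal',[.5457,-.0473,.062]),('ros',[.5542,.0474,.062]),('tcp',s['tcp_pos']),('truetip',s['tcp_pos']+[0,0,.033])): print(nm,proj(cw,X).round(1))
o=np.hstack([w, np.zeros((420,0,3),np.uint8)])
for X,c in (([.5328,-.1928,.062],(255,0,0)),([.5457,-.0473,.062],(0,0,255)),([.5542,.0474,.062],(255,0,255))):
    cv2.drawMarker(w,tuple(int(v) for v in proj(cw,X).round()),c,1,9,1)
cv2.imwrite('pics/r_v.png',np.vstack([cv2.resize(w[20:300,150:400],(536,600)) ]))
E
```

```text
15.3 [ 0.54469562 -0.04802515  0.23163169] 0.087582092703482 [-0.35384176  0.72423866 -0.57912156]
[[-0.0011, -0.9965, 0.0841], [-0.0007, 0.0841, 0.9965], [-1.0, 0.0011, -0.0008]]
top (0.9978291392326355, (15, 15)) 15,15=same
top (0.30719324946403503, (13, 30)) 15,15=same
side (0.8853233456611633, (15, 15)) 15,15=same
end [275.8  49.3]
bal [275.2 183.4]
ros [274.9 254.8]
tcp [275.8 237.6]
truetip [275.7 259.6]
```

View pics/r_v.png

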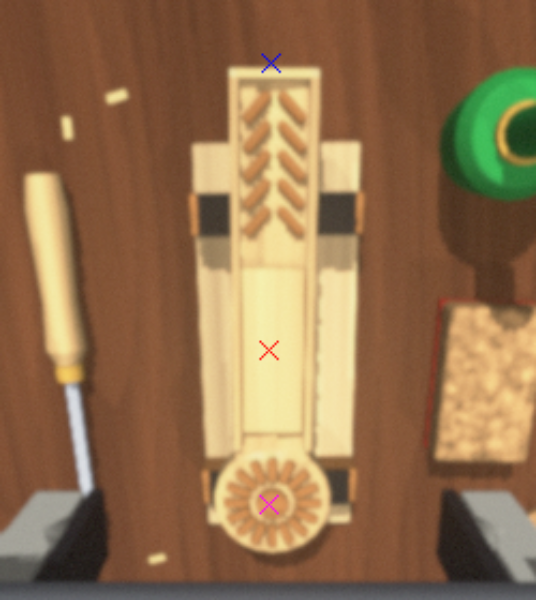

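The last view shows the rail unmoved. Its end is at crop (275,68) and its rosette at (273,504), within about 2 mm of my estimate. The fingers straddle it, clear of the gouge and sanding block. Descending with the 33 mm tip offset taken into account.

Emit:
carry_out --pt "-1 1 -25 0 0 0 100" --pt "-1 1 -60 0 0 0 100" --pt "-1 1 -95 0 0 0 100" --pt "-1 1 -125 0 0 0 100" --pt "-1 1 -145 0 0 0 100"

```text
time_s: 15.95
tcp_pos: [0.5426, -0.0419, 0.085]
eef_rot: [98.1, 89.9, -176.3]
contact_force: [0.2, 0.4, -0.2]
gripper_width: 0.0876
```

Emit:
carry_out --pt "0 0 -15 0 0 0 100" --pt "0 0 -30 0 0 0 100" --pt "0 0 -45 0 0 0 100" --pt "0 0 -55 0 0 0 100" --pt "0 0 -60 0 0 0 100"

```text
time_s: 16.45
tcp_pos: [0.5435, -0.0424, 0.0263]
eef_rot: [105.1, 89.9, -169.4]
contact_force: [-0.6, -0.2, 0.9]
gripper_width: 0.0876
```

Emit:
carry_out --pt "0 0 -8 0 0 0 100" --pt "0 0 -14 0 0 0 100" --pt "0 0 -19 0 0 0 100" --pt "0 0 -23 0 0 0 100" --pt "0 0 -25 0 0 0 100"

```text
time_s: 16.95
tcp_pos: [0.5439, -0.0433, 0.0019]
eef_rot: [103.8, 90.0, -170.8]
contact_force: [-0.8, 0.1, -0.8]
gripper_width: 0.0877
```

Emit:
carry_out --pt "0 -3 -1 0 0 0 100" --pt "0 -3 -1 0 0 0 80" --pt "0 -3 -1 0 0 0 65" --pt "0 -3 -1 0 0 0 55" --pt "0 -3 -1 0 0 0 45" --squeeze 8

```text
time_s: 17.45
tcp_pos: [0.5441, -0.0462, 0.0013]
eef_rot: [-70.7, 90.0, 14.7]
contact_force: [-0.3, -0.4, 0.9]
gripper_width: 0.061
```

Emit:
carry_out --pt "0 0 0 0 0 0 40" --pt "0 0 0 0 0 0 35" --pt "0 0 0 0 0 0 30" --pt "0 0 0 0 0 0 30" --pt "0 0 0 0 0 0 30"

```text
time_s: 17.95
tcp_pos: [0.5441, -0.0462, 0.0013]
eef_rot: [-74.1, 90.0, 11.3]
contact_force: [0.7, 0.4, 1.1]
gripper_width: 0.0462
```

Emit:
carry_out --pt "0 0 0 0 0 0 30" --pt "0 0 0 0 0 0 30" --pt "0 0 0 0 0 0 30" --pt "0 0 0 0 0 0 30" --pt "0 0 0 0 0 0 30" --squeeze 45

```text
time_s: 18.45
tcp_pos: [0.5441, -0.0462, 0.0013]
eef_rot: [-68.9, 90.0, 16.5]
contact_force: [-0.9, 0.5, 2.2]
gripper_width: 0.0458
```

```bash
python3 - <<'E'
from h import *
s=r.get_state(); print(s['time_s'],s['tcp_pos'],s['gripper_width'],s['contact_force'],s['moment'])
w=r.capture('wrist'); cv2.imwrite('pics/k0.png',w); a=r.capture('side'); cv2.imwrite('pics/k0s.png',a)
c=cam('side'); x0=s['tcp_pos']
print('side tip exp',[proj(c,x0+[d,0,.033]).round().tolist() for d in (-.03,.03)])
for row in range(190,262,4): print(row,a[row,245:325:4].min(1).tolist())
E
```

```text
18.45 [ 0.54408025 -0.04616535  0.00126677] 0.045844137874517576 [-0.85237082  0.48062213  2.15881706] [ 0.36339095  0.20288203 -0.16544762]
side tip exp [[293.0, 232.0], [268.0, 230.0]]
190 [85, 86, 86, 220, 220, 219, 232, 217, 225, 227, 218, 58, 59, 68, 60, 62, 66, 92, 94, 103]
194 [70, 55, 55, 78, 105, 159, 196, 219, 224, 227, 218, 50, 132, 98, 101, 102, 71, 93, 91, 93]
198 [85, 81, 86, 90, 89, 85, 78, 73, 62, 60, 65, 63, 63, 80, 90, 87, 106, 89, 93, 107]
202 [132, 106, 63, 56, 61, 63, 73, 81, 84, 148, 109, 100, 80, 73, 67, 58, 76, 94, 136, 84]
206 [92, 83, 60, 57, 60, 103, 140, 157, 137, 129, 107, 135, 62, 77, 74, 56, 66, 66, 70, 59]
210 [120, 73, 66, 61, 68, 115, 124, 67, 167, 186, 162, 84, 60, 64, 68, 152, 125, 149, 222, 100]
214 [77, 79, 79, 80, 167, 225, 80, 93, 211, 231, 227, 119, 61, 60, 57, 75, 94, 159, 172, 76]
218 [80, 76, 83, 78, 123, 226, 86, 204, 229, 231, 226, 193, 205, 202, 59, 65, 151, 141, 152, 82]
222 [80, 82, 82, 84, 82, 226, 89, 212, 239, 234, 231, 166, 221, 208, 85, 88, 98, 89, 83, 84]
226 [81, 88, 81, 75, 74, 225, 138, 165, 169, 168, 197, 140, 218, 156, 91, 88, 84, 91, 82, 83]
230 [85, 88, 91, 75, 71, 168, 133, 166, 208, 229, 200, 86, 226, 156, 151, 155, 72, 88, 81, 83]
234 [90, 90, 87, 77, 75, 166, 161, 164, 171, 156, 136, 101, 165, 229, 218, 227, 80, 85, 81, 83]
238 [86, 91, 78, 78, 140, 146, 141, 136, 149, 140, 106, 160, 159, 236, 233, 141, 88, 83, 81, 78]
242 [92, 84, 81, 89, 119, 97, 93, 86, 96, 135, 104, 162, 219, 237, 240, 80, 85, 83, 80, 80]
246 [93, 83, 87, 108, 101, 104, 87, 96, 93, 91, 145, 161, 228, 237, 235, 81, 86, 81, 81, 77]
250 [87, 80, 100, 103, 95, 108, 90, 92, 93, 101, 140, 162, 153, 224, 146, 83, 85, 79, 78, 77]
254 [55, 75, 72, 139, 106, 100, 119, 105, 105, 129, 106, 159, 155, 206, 89, 85, 85, 86, 78, 92]
258 [48, 82, 68, 124, 142, 143, 145, 134, 147, 131, 91, 49, 88, 152, 88, 86, 87, 81, 80, 110]
```

The width is 46 mm, so the fingers are on the rail's sides. Lift gently.

Emit:
carry_out --pt "0 0 1 0 0 0 30" --pt "0 0 3 0 0 0 30" --pt "0 0 6 0 0 0 30" --pt "0 0 9 0 0 0 30" --pt "0 0 10 0 0 0 30" --squeeze 55

```text
time_s: 19.05
tcp_pos: [0.5441, -0.0462, 0.0115]
eef_rot: [-73.8, 90.0, 11.6]
contact_force: [0.1, 0.0, -3.7]
gripper_width: 0.0454
```

```bash
python3 - <<'E'
from h import *
s=r.get_state(); print(s['time_s'],s['tcp_pos'],s['gripper_width'],s['contact_force'],s['moment'])
w=r.capture('wrist'); cv2.imwrite('pics/k1.png',w); k=cv2.imread('pics/k0.png')
for n,(x,y,dx,dy) in (('end',(240,20,70,70)),('mid',(245,100,60,60))):
    print(n,cv2.minMaxLoc(cv2.matchTemplate(w[max(y-15,0):y+dy+15,x-15:x+dx+15],k[y:y+dy,x:x+dx],cv2.TM_CCOEFF_NORMED))[1::2])
E
```

```text
19.05 [ 0.54411255 -0.0462147   0.01154936] 0.045444651163076326 [ 0.08600575  0.02800665 -3.69700691] [ 4.70419215e-02  1.26109690e-01 -1.50185284e-05]
end (0.9535109996795654, (15, 15))
mid (0.94766765832901, (15, 15))
```

The rail is held (−3.7 N, about 0.38 kg), with almost no moment and no shift relative to the gripper. Lift the rest of the way.

Emit:
carry_out --pt "0 0 4 0 0 0 30" --pt "0 0 11 0 0 0 30" --pt "0 0 20 0 0 0 30" --pt "0 0 30 0 0 0 30" --pt "0 0 40 0 0 0 30"

```text
time_s: 19.6
tcp_pos: [0.5442, -0.0462, 0.0524]
eef_rot: [-75.6, 90.0, 9.9]
contact_force: [-0.1, -0.2, -3.2]
gripper_width: 0.0456
```

Emit:
carry_out --pt "0 0 10 0 0 0 30" --pt "0 0 20 0 0 0 30" --pt "0 0 30 0 0 0 30" --pt "0 0 40 0 0 0 30" --pt "0 0 50 0 0 0 30"

```text
time_s: 20.1
tcp_pos: [0.5439, -0.0462, 0.102]
eef_rot: [-51.9, 90.0, 33.6]
contact_force: [-0.7, 0.0, -3.8]
gripper_width: 0.0454
```

Emit:
carry_out --pt "0 0 8 0 0 0 30" --pt "0 0 14 0 0 0 30" --pt "0 0 18 0 0 0 30" --pt "0 0 20 0 0 0 30" --pt "0 0 20 0 0 0 30"

```text
time_s: 20.6
tcp_pos: [0.544, -0.0462, 0.1212]
eef_rot: [5.2, 90.0, 90.6]
contact_force: [0.5, -0.2, -3.5]
gripper_width: 0.0456
```

Emit:
carry_out --pt "0 0 0 0 0 0 30" --pt "0 0 0 0 0 0 30" --pt "0 0 0 0 0 0 30" --pt "0 0 0 0 0 0 30" --pt "0 0 0 0 0 0 30"

```text
time_s: 21.1
tcp_pos: [0.5439, -0.0462, 0.1211]
eef_rot: [110.9, 90.0, -163.7]
contact_force: [-0.0, -0.6, -2.7]
gripper_width: 0.0459
```

```bash
python3 - <<'E'
from h import *
s=r.get_state(); print(s['time_s'],s['tcp_pos'],s['gripper_width'],s['contact_force'],s['moment'],np.abs(s['qd']).max())
w=r.capture('wrist'); a=r.capture('side'); b=r.capture('top'); cv2.imwrite('pics/f_s.png',a); cv2.imwrite('pics/f_w.png',w)
k=cv2.imread('pics/k1.png'); t0=cv2.imread('pics/top0.png'); q=cv2.imread('pics/q_s.png')
def mt(n,new,old,x,y,dx,dy): print(n,cv2.minMaxLoc(cv2.matchTemplate(new[max(y-15,0):y+dy+15,x-15:x+dx+15],old[y:y+dy,x:x+dx],cv2.TM_CCOEFF_NORMED))[1::2])
mt('rail mid',w,k,245,100,60,60); mt('rail end',w,k,240,20,70,70)
mt('mallet side',a,q,245,303,65,100)
s0=cv2.imread('pics/side0.png'); mt('block',a,s0,318,235,38,40); mt('gouge',a,s0,205,205,40,66); mt('glue',a,s0,135,250,40,75); mt('pot',a,s0,198,148,38,48)
c=cam('side'); print('rosette exp',proj(c,[.554,.047,.062+s['tcp_pos'][2]-.0013]))
o=np.hstack([cv2.resize(a[100:400,180:420],(400,500)),cv2.resize(w,(400,300))[0:300] if 0 else cv2.resize(w[0:350,140:420],(400,500))]); cv2.imwrite('pics/final.png',o)
E
```

```text
21.1 [ 0.54392732 -0.04623481  0.12109449] 0.045898853894277565 [-0.03126834 -0.60778808 -2.72736096] [ 0.02375225  0.09433984 -0.00620801] 0.10938421669504925
rail mid (0.9370204210281372, (15, 15))
rail end (0.93519127368927, (15, 15))
mallet side (0.7883135080337524, (15, 15))
block (0.9920628666877747, (15, 15))
gouge (0.9964030981063843, (15, 15))
glue (0.9984391331672668, (15, 15))
pot (0.9143721461296082, (15, 15))
rosette exp [268.41442844 198.29493395]
```

```bash
python3 -c "
from plant import r
print(r.close_job()); s=r.get_state(); print(s['time_s'],s['tcp_pos'],s['gripper_width'],s['contact_force'])"
```

```text
the job is handed in; nothing more can be done
None
the job is handed in; nothing more can be done
```

The mallet stands released on the left cork pad, and I handed the job in with the rail held level about 12 cm above its blocks. No verdict was reported.

**What I did**
- **Mallet:** I gripped the brown mallet by its handle and lowered it onto the pad in 1 mm steps. The force reading was about 5 N upward (about 8 N on the pad) before I released it.
- **Rail:** I gripped the rail at its balance point, where the fingers read 46 mm, and lifted it straight up. By the arm's readings its balance point ended about 169 mm above the bench, at about 21 s.

**Last checks**
- **Rail:** it showed no shift in the gripper between the start and end of the lift, and the wrist moment stayed under about 0.1 N m. The arm was almost still.
- **Mallet:** it was in the same place in the side camera as just after release. The picture match there was only 0.79, with no displacement, probably because of changed shadows.
- **Other tools:** the sanding block, gouge, glue bottle and pot had not moved in the side picture.

**What disagreed or failed**
- **Fingertip height:** the cameras showed the fingertips about 33 mm above the reported TCP. I checked this by moving down slowly with the force reading, then allowed for it in both grasps.
- **Soft closing test:** it read 28 mm at both heights on the mallet, so it could not tell the handle from the bulb.
- **Camera agreement:** the wrist and top cameras differed by 2 to 5 mm along the rail.
- **Final look:** I had used all 12 picture views, so the last check was numerical only.

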